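Sweep the nuts off the tooling plate into the tray

ROBOT

A 7-joint arm with a two-finger parallel gripper is mounted at the origin on the work surface. World frame = base frame: x ahead of the robot, y to its left, z up, the work surface at z = 0. Lengths are in m, angles in rad, forces in N, time in s.
With the tool pointing down it reaches from about 0.4 to 0.9 m from the base axis. Payload 5.6 kg.
Tool frame: the origin (TCP) lies at the very end of the fingers, on their centre line; the grasp point (between the pads) lies 19 mm behind it (arm.grip_depth is the distance from the TCP to the grasp point, in m); z points along the fingers, y is the line along which they close (so a half turn about z gives the same grasp; the last joint's range is limited). The gripper opens to 92 mm and grips with 3 to 60 N. Pads are 20 mm wide; open, the fingers measure 128 mm over their backs; the gripper's body (75 mm by 189 mm) begins 69 mm behind the grasp point.
Start: joints at [1.183, 0.468, -0.012, 1.603, 0.006, 1.071, -0.056], TCP at [0.22, -0.612, 0.215] pointing down, gripper open.
Joint ranges: [-2.53, 2.53], [-0.31, 2.02], [-1.57, 1.55], [0.28, 2.44], [-1.29, 4.43], [0.15, 1.84], [-2.92, 2.92]. Speed limits (rad/s): [2.57, 2.57, 3.14, 3.14, 3.14, 3.14, 3.14].

INTERFACE

Orientations are given as [roll, pitch, yaw] about the fixed x, y, z axes, in that order (R = Rz(yaw) Ry(pitch) Rx(roll)).
In Python, from cell import arm gives the robot as it stands.
- The arm moves only by the shell command python3 -m crank 'ROWS' [FORCE]. ROWS is a JSON object of lists of equal length, an entry for each row: "claw": the closure, from -1 (fully open) to 1 (shut), so that 0 is half open; "offset": the shift along the tool's x, y, z in mm, a list of three; "rotation": the turn, a rotation vector about the tool's x, y, z in degrees, a list of three. A call has 1 to 20 rows; each row is the pose to reach, as a shift and turn from the pose commanded when the call began, along the tool's axes at that moment; what a row does not reach only later rows make up. A row lasts 1/12 s, in which the tool goes at most 41.7 mm and 7.16 degrees, less where a joint would pass 70% of its speed; a pose out of reach is approached as far as the arm can. A call with a gripper value outside its range is refused whole. The fingers move at their own pace and stop on an object; FORCE is the grip in N (left out, the last holds). Time passes only in rows, so rows that repeat a pose let the fingers close. It gives the time, the measured TCP pose, the force, the opening and the grip force at its end, in the units of the state.
- arm.read_state(): the state, without advancing time (a new reading comes with each control period).
- arm.get_image(name): name is "side" or "top"; returns a dict with "img" (400x640x3 uint8, red, green, blue), "depth" (400x640 float32, m along the optical axis (not along the pixel's ray), 0 where there is no reading), "fovy" (degrees; the focal length in pixels is half the picture's height over the tangent of half this angle, whatever the lens; pixels are square), "cx", "cy" (the principal point, pixels), "extrinsics" (4x4, takes a point from world to camera coordinates). Camera axes: x right, y down, z forward; pixel columns grow to the right and rows downward; lengths in m; the calibration is good to about 2 mm. A picture is of the moment at which its call begins.
- arm.finish_job(): hands the job in; it is judged then, once.
Trained networks look in a picture, given as the dict that the camera call returned (one of the last four; its "shot" number tells which), for a name from the list of things; names that differ only in an ending like _2 or _b are one class to them, and where a whole thing is asked for, a point or a joint stands for the part that bears it (a point fixed in the world has none). Each returns a list of dicts, best first, with "p" (0 to 1); they miss things now and then, are a little off and sometimes report something else, mostly with a low value. They report only what shows in the picture. A call takes as long as a camera call.
- arm.recognise(picture, label): "rect" ([centre column, centre row, width, height] in pixels, round what is visible of it).
- arm.spot_point(picture, label): "centre" ([column, row] in pixels: a listed point, or the origin of a listed thing).
The state is a dict: "time_s": time; "q": joint angles; "joint_velocities": joint speeds; "tau": joint torques, N m; "tool_pos": TCP position; "tcp_rot": TCP orientation; "wrist_force": force on the tool from outside, world axes, zero at the start; "wrist_torque": the same for the moment, N m; "grip_width": finger opening in m; "grasp_force": force on a finger pad.
Only numpy, scipy, OpenCV 4.12 (cv2) and the standard library are available. Lean on these libraries where they do the work, as an engineer would, in place of code of your own. Each camera call takes 0.05 s, during which the arm holds its last target. There are 200 camera calls.

TASK

Clear the tooling plate of its three loose hexagon nuts: push them across the plate with the fingertips and over its edge into the open steel tray beside it, so that all three end up in the tray. Only sweep the nuts, never pinch them or lift them, and leave the round collets and the collet ring standing where they are on the plate.

Things in the scene. Friction and masses are not known exactly. Their poses are not given: they have to be found in the camera images.
- plate: Oiled yellow-brown steel tooling plate, fixed, flat, 340 by 340 mm, 60 mm thick, no rim; yaw within 0.3 rad of the robot's axes. Origin at the centre of its underside, on the bench. The tray stands against one edge (its y = +170 or -170 mm), the case against the other. On it, collets and ring stand in a row along its y near its middle, nuts in lanes on both sides of the row.
- tray: Open sheet-steel tray, fixed on the bench against an edge of the plate, at the plate's +y or -y side: 320 mm (its x, parallel to that edge) by 120 mm (its y) outside, 45 mm high, so its rim is 15 mm below the plate's top; walls and floor 3 mm. No gap between it and the plate. Same yaw as the plate. Origin at the centre of its underside, on the bench.
- case: Closed grey plastic collet case, fixed, 280 mm by 115 mm, 65 mm high, against the plate's edge opposite the tray (5 mm above the plate's top). Origin at the centre of its underside, on the bench.
- nut1: Steel hexagon nut, one of three alike, lying loose and flat on the plate: 36 mm across flats, 41.6 mm across corners, 19 mm high, with a 24 mm hole, about 75 to 155 g, any yaw. Origin at the centre of its underside, z up along the hole.
- nut2: Steel hexagon nut, one of three alike, lying loose and flat on the plate: 36 mm across flats, 41.6 mm across corners, 19 mm high, with a 24 mm hole, about 75 to 155 g, any yaw. Origin at the centre of its underside, z up along the hole.
- nut3: Steel hexagon nut, one of three alike, lying loose and flat on the plate: 36 mm across flats, 41.6 mm across corners, 19 mm high, with a 24 mm hole, about 75 to 155 g, any yaw. Origin at the centre of its underside, z up along the hole.
- collet1: Spring collet standing loose on the plate, a round tapered steel piece 26 mm in diameter and 34 mm tall, about 80 g. Stays where it is. Origin at the centre of its underside.
- collet2: Spring collet standing loose on the plate, a round tapered steel piece 26 mm in diameter and 34 mm tall, about 80 g. Stays where it is. Origin at the centre of its underside.
- ring: Collet ring lying loose and flat on the plate: a round dark steel ring, 35 mm outside diameter, 22 mm bore, 20 mm high, about 90 g. Stays where it is. Origin at the centre of its underside.

How it is judged:
By the outcome, as a careful person would: the job done as asked, in the order asked, and still so for the second after the job is handed in, with the robot touching nothing.
It also fails if it takes over 61 s, if anything falls off the work surface, if the arm or the gripper's body presses on something with over 40 N, if the wrist force passes 120 N, or if a joint passes its speed limit or range.

## Working session

There is one attempt and no reset: what is moved stays moved. The work goes in short steps, Python scripts to look and compute and a shell command to move; the robot and the scene stay as the last step left them, time stands still between calls to the robot, and variables do not carry over. Pictures are saved under pics/ and viewed, at most 10 in all, crops included, and the job is handed in when it is done.

```bash
mkdir -p pics; cat > h.py <<'E'
import numpy as np,cv2
from cell import arm
def K(p): return 200/np.tan(np.radians(p["fovy"])/2)
def w(p,u,v,z=None):
    T=np.linalg.inv(p["extrinsics"]);f=K(p)
    d=T[:3,:3]@np.array([(u-p["cx"])/f,(v-p["cy"])/f,1]);o=T[:3,3]
    if z is None:
        s=p["depth"][int(round(v)),int(round(u))]
    else: s=(z-o[2])/d[2]
    return o+s*d
E
python3 - <<'E'
from h import *
s=arm.read_state();print(s["tool_pos"],s["tcp_rot"],s["time_s"])
for n in("top","side"):
    p=arm.get_image(n);cv2.imwrite(f"pics/{n}0.png",p["img"][:,:,::-1])
    print(n,np.linalg.inv(p["extrinsics"])[:3].round(2).tolist())
    for l in("nut1","collet1","ring","plate","tray","case"):
        for d in arm.spot_point(p,l): print(l,round(d["p"],2),np.round(d["centre"]),w(p,*d["centre"],z=.06 if l[0] in"ncr" and l!="case" else 0).round(3))
E
```

```text
[ 0.21942492 -0.61124133  0.21367194] [-3.13990084e+00  1.45559760e-04  3.44736476e-01] 0.0
top [[-0.01, -0.99, 0.12, 0.41], [-1.0, 0.01, 0.01, 0.02], [-0.01, -0.12, -0.99, 0.95]]
nut1 0.8 [328. 162.] [0.592 0.018 0.06 ]
nut1 0.79 [381. 238.] [ 0.439 -0.083  0.06 ]
nut1 0.71 [408. 163.] [ 0.587 -0.14   0.06 ]
nut1 0.24 [406. 198.] [ 0.517 -0.135  0.06 ]
collet1 0.67 [408. 195.] [ 0.522 -0.138  0.06 ]
collet1 0.42 [323. 194.] [0.527 0.029 0.06 ]
ring 0.61 [366. 201.] [ 0.512 -0.055  0.06 ]
plate 0.97 [362. 192.] [ 0.537 -0.054  0.   ]
tray 0.8 [471. 203.] [ 0.512 -0.28   0.   ]
case 0.78 [255. 179.] [0.568 0.172 0.   ]
side [[0.98, -0.11, 0.17, 0.42], [-0.2, -0.54, 0.82, -0.52], [0.0, -0.84, -0.55, 0.46]]
nut1 0.95 [358. 224.] [0.601 0.018 0.06 ]
nut1 0.84 [378. 288.] [ 0.586 -0.138  0.06 ]
nut1 0.76 [275. 272.] [ 0.443 -0.076  0.06 ]
collet1 0.85 [331. 292.] [ 0.516 -0.134  0.06 ]
collet1 0.75 [320. 224.] [0.534 0.032 0.06 ]
ring 0.72 [326. 262.] [ 0.523 -0.069  0.06 ]
plate 0.84 [334. 278.] [ 0.544 -0.045  0.   ]
case 0.75 [323. 209.] [0.568 0.167 0.   ]
case 0.34 [274. 270.] [ 0.445 -0.007  0.   ]
```

View pics/top0.png

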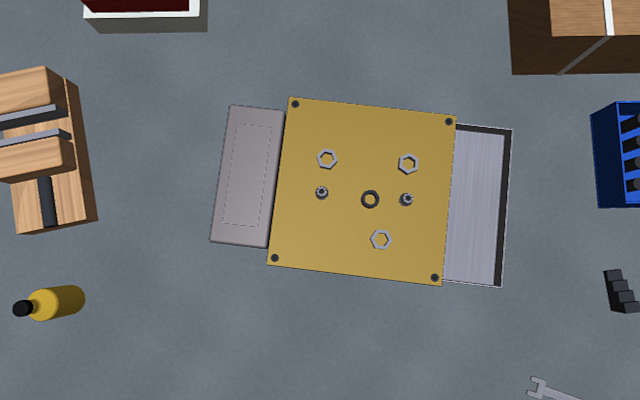

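```bash
python3 - <<'E'
from h import *
p=arm.get_image("top")
# cloud of top surfaces: components by height
f=K(p);v,u=np.mgrid[:400,:640];D=p["depth"];T=np.linalg.inv(p["extrinsics"])
P=np.stack([(u-p["cx"])/f*D,(v-p["cy"])/f*D,D],-1)@T[:3,:3].T+T[:3,3]
Z=P[...,2];reg=(D>0)&(P[...,0]>.3)&(P[...,0]<.75)&(P[...,1]>-.23)&(P[...,1]<.115)
for lo,hi in((.07,.083),(.086,.105)):
    n,L,S,C=cv2.connectedComponentsWithStats((reg&(Z>lo)&(Z<hi)).astype(np.uint8))
    for i in range(1,n):
        if S[i,4]>40:
            q=P[L==i];h=cv2.minAreaRect((q[:,:2]*1000).astype(np.float32))
            print(lo,S[i,4],C[i].round(),np.round(h[0]),np.round(h[1]),np.median(q[:,2]).round(3))
m=reg|((D>0)&(P[...,1]>-.36)&(P[...,1]<.2)&(P[...,0]>.3))
q=P[m&(Z>.054)&(Z<.062)];print("plate",cv2.minAreaRect((q[:,:2]*1000).astype(np.float32)),len(q))
E
```

```text
0.07 187 [326. 158.] [595.  22.] [41. 36.] 0.078
0.07 202 [408. 163.] [ 582. -136.] [36. 39.] 0.078
0.07 168 [369. 199.] [514. -61.] [33. 33.] 0.079
0.07 191 [380. 239.] [436. -79.] [40. 36.] 0.078
0.086 95 [321. 192.] [527.  32.] [19. 19.] 0.093
0.086 94 [407. 198.] [ 513. -130.] [19. 19.] 0.093
plate ((543.8659057617188, 0.3678436279296875), (439.7422180175781, 340.6801452636719), 82.34396362304688) 27435
```

The top view shows the plate with the case on the left (about 245,175) and the tray on the right (480,205). The nuts are at (326,158), (408,163) and (380,239), the collets at (321,192) and (407,198), and the ring at (369,199). The plate yaw is about -7.66°, and the tray-side edge is at plate y' ≈ -148 mm. I'll push with two nearly closed fingers used as a cradle, starting with the far-lane nut nearest the tray.

```bash
python3 -m crank '{"claw":[0.65,0.65,0.65,0.65,0.65,0.65,0.65,0.65,0.65,0.65,0.65,0.65,0.65,0.65,0.65,0.65,0.65,0.65,0.65,0.65],"offset":[[524,-366,0],[524,-366,0],[524,-366,0],[524,-366,0],[524,-366,0],[524,-366,0],[524,-366,0],[524,-366,0],[524,-366,0],[524,-366,0],[524,-366,0],[524,-366,0],[524,-366,0],[524,-366,0],[524,-366,0],[524,-366,0],[524,-366,0],[524,-366,0],[524,-366,0],[524,-366,0]],"rotation":[[0,0,-62.6],[0,0,-62.6],[0,0,-62.6],[0,0,-62.6],[0,0,-62.6],[0,0,-62.6],[0,0,-62.6],[0,0,-62.6],[0,0,-62.6],[0,0,-62.6],[0,0,-62.6],[0,0,-62.6],[0,0,-62.6],[0,0,-62.6],[0,0,-62.6],[0,0,-62.6],[0,0,-62.6],[0,0,-62.6],[0,0,-62.6],[0,0,-62.6]]}'
cat >> h.py <<'E'
a=np.radians(7.66);c,s=np.cos(a),np.sin(a)
def pl(x,y): return np.round([x*c-y*s,x*s+y*c],1)
def tcp():
    t=arm.read_state();p=np.array(t["tool_pos"])*1000
    print("t",t["time_s"],"plate xy",pl(*p[:2]),"z",p[2].round(1),"yaw",np.degrees(t["tcp_rot"]).round(1),"w",t["grip_width"],"F",np.round(t["wrist_force"],1))
def nuts(p):
    f=K(p);v,u=np.mgrid[:400,:640];D=p["depth"];T=np.linalg.inv(p["extrinsics"])
    P=np.stack([(u-p["cx"])/f*D,(v-p["cy"])/f*D,D],-1)@T[:3,:3].T+T[:3,3];Z=P[...,2]
    X=P[...,0]*c-P[...,1]*s;Y=P[...,0]*s+P[...,1]*c
    plate=(D>0)&(abs(X-.53)<.165)&(Y>-.16)&(Y<.185);tray=(D>0)&(abs(X-.53)<.155)&(Y<-.153)&(Y>-.262)
    for nm,m in(("low",plate&(Z>.07)&(Z<.083)),("tall",plate&(Z>.086)&(Z<.105)),("tray",tray&(Z>.012)&(Z<.045))):
        n,L,S,C=cv2.connectedComponentsWithStats(m.astype(np.uint8))
        for i in range(1,n):
            if S[i,4]>40:
                q=np.stack([X,Y],-1)[L==i]*1000;h=cv2.minAreaRect(q.astype(np.float32))
                print(nm,S[i,4],C[i].round(),"plate xy",np.round(h[0],1),np.round(h[1]),"z",Z[L==i].max().round(3))
E
python3 -c "
from h import *
tcp();nuts(arm.get_image('top'))"
```

```text
time_s: 2.42
tool_pos: [0.5883, -0.0926, 0.2145]
tcp_rot: [-3.141, 0.001, 1.434]
wrist_force: [0.9, -0.8, -0.6]
grip_width: 0.0164
grasp_force: 0.0
t 2.4167 plate xy [595.4 -13.3] z 214.5 yaw [-1.80e+02  1.00e-01  8.22e+01] w 0.016411741422010333 F [ 0.9 -0.8 -0.6]
low 189 [326. 158.] plate xy [586.1 101.3] [36. 40.] z 0.082
low 52 [401. 163.] plate xy [593.8 -46.4] [23. 15.] z 0.081
low 171 [369. 199.] plate xy [517.8   8.8] [33. 33.] z 0.083
low 192 [380. 239.] plate xy [442.7 -20.5] [36. 39.] z 0.082
tall 94 [321. 192.] plate xy [517.7 102.3] [18. 19.] z 0.097
tall 101 [407. 198.] plate xy [525.2 -59.6] [20. 19.] z 0.098
```

```bash
python3 -m crank '{"claw":[0.65,0.65,0.65,0.65,0.65,0.65,0.65,0.65],"offset":[[5,-1,38],[5,-1,76],[5,-1,110],[5,-1,130],[5,-1,142],[5,-1,149],[5,-1,149],[5,-1,149]],"rotation":[[0,0,0],[0,0,0],[0,0,0],[0,0,0],[0,0,0],[0,0,0],[0,0,0],[0,0,0]]}'
python3 -c "
from h import *
tcp()"
```

```text
time_s: 3.13
tool_pos: [0.5896, -0.0856, 0.0666]
tcp_rot: [3.14, 0.0, 1.437]
wrist_force: [-0.2, -0.2, -0.3]
grip_width: 0.0159
grasp_force: 0.0
t 3.1333 plate xy [595.7  -6.2] z 66.6 yaw [179.9   0.   82.3] w 0.015883818229345256 F [-0.2 -0.2 -0.3]
```

```bash
python3 -m crank '{"claw":[0.65,0.65,0.65,0.65,0.65,0.65,0.65,0.65,0.65,0.65,0.65,0.65,0.65,0.65,0.65,0.65,0.65,0.65,0.65,0.65],"offset":[[-5,0,0],[-11,0,0],[-18,0,0],[-26,0,0],[-34,0,0],[-42,0,0],[-50,0,0],[-58,0,0],[-66,0,0],[-74,0,0],[-82,0,0],[-90,0,0],[-98,0,0],[-106,0,0],[-114,0,0],[-122,0,0],[-130,0,0],[-138,0,0],[-146,0,0],[-150,0,0]],"rotation":[[0,0,0],[0,0,0],[0,0,0],[0,0,0],[0,0,0],[0,0,0],[0,0,0],[0,0,0],[0,0,0],[0,0,0],[0,0,0],[0,0,0],[0,0,0],[0,0,0],[0,0,0],[0,0,0],[0,0,0],[0,0,0],[0,0,0],[0,0,0]]}'
python3 -c "
from h import *
tcp();p=arm.get_image('top');nuts(p);cv2.imwrite('pics/t1.png',cv2.resize(p['img'][80:300,200:530,::-1],None,fx=2,fy=2))"
```

```text
time_s: 4.8
tool_pos: [0.5682, -0.236, 0.0653]
tcp_rot: [-3.141, 0.001, 1.436]
wrist_force: [0.3, -0.6, -0.6]
grip_width: 0.016
grasp_force: 0.0
t 4.8 plate xy [ 594.6 -158.1] z 65.3 yaw [-1.80e+02  1.00e-01  8.23e+01] w 0.015964342895967015 F [ 0.3 -0.6 -0.6]
low 190 [326. 158.] plate xy [586.8 100.8] [40. 36.] z 0.082
low 169 [370. 199.] plate xy [518.    8.5] [33. 33.] z 0.083
low 191 [380. 239.] plate xy [443.2 -20.6] [36. 40.] z 0.082
tall 94 [321. 192.] plate xy [518.  102.3] [19. 19.] z 0.099
tall 98 [407. 198.] plate xy [525.8 -59.9] [19. 19.] z 0.096
```

View pics/t1.png

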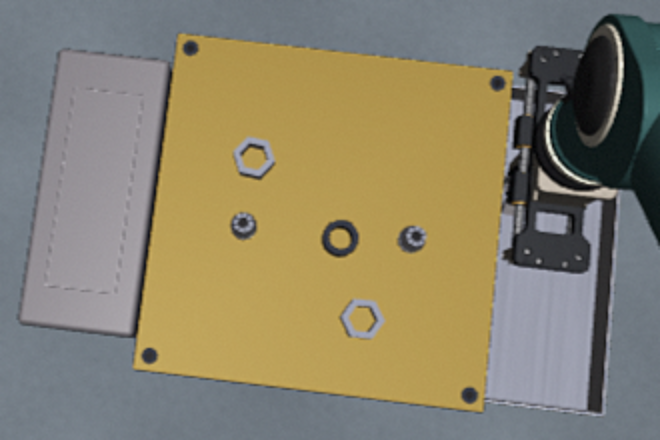

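```bash
python3 -m crank '{"claw":[0.65,0.65,0.65,0.65,0.65,0.65,0.65,0.65,0.65,0.65,0.65,0.65,0.65,0.65,0.65,0.65,0.65,0.65,0.65,0.65],"offset":[[0,0,-30],[0,0,-60],[35,-8,-70],[75,-8,-70],[115,-8,-70],[155,-8,-70],[195,-8,-70],[235,-8,-70],[275,-8,-70],[305,-8,-70],[312,-8,-70],[312,-8,-70],[312,-8,-70],[312,-8,-60],[312,-8,-40],[312,-8,-20],[312,-8,-8],[312,-8,0],[312,-8,0],[312,-8,0]],"rotation":[[0,0,0],[0,0,0],[0,0,0],[0,0,0],[0,0,0],[0,0,0],[0,0,0],[0,0,0],[0,0,0],[0,0,0],[0,0,0],[0,0,0],[0,0,0],[0,0,0],[0,0,0],[0,0,0],[0,0,0],[0,0,0],[0,0,0],[0,0,0]]}'
python3 -c "
from h import *
tcp();p=arm.get_image('top');nuts(p)"
```

```text
time_s: 6.52
tool_pos: [0.6025, 0.0759, 0.0654]
tcp_rot: [-3.141, 0.0, 1.436]
wrist_force: [0.2, -0.5, 0.8]
grip_width: 0.016
grasp_force: 0.0
t 6.5167 plate xy [587.  155.5] z 65.4 yaw [-180.     0.    82.3] w 0.016004102623577557 F [ 0.2 -0.5  0.8]
tall 51 [408. 197.] plate xy [528.5 -63.2] [19. 10.] z 0.098
tray 216 [456. 179.] plate xy [ 586.4 -165.6] [20. 41.] z 0.042
```

Nut 1 is in the tray, apparently on edge against the plate side. I'll push nut 2 about 13.5° outward so that it lands beside nut 1 and not on top of it.

```bash
python3 -m crank '{"claw":[0.65,0.65,0.65,0.65],"offset":[[0,-6,0],[0,-13,0],[0,-13,0],[0,-13,0]],"rotation":[[0,0,-7],[0,0,-13.5],[0,0,-13.5],[0,0,-13.5]]}' >/dev/null
python3 -m crank '{"claw":[0.65,0.65,0.65,0.65,0.65,0.65,0.65,0.65,0.65,0.65,0.65,0.65,0.65,0.65,0.65,0.65,0.65,0.65,0.65,0.65],"offset":[[-5,0,0],[-11,0,0],[-18,0,0],[-26,0,0],[-34,0,0],[-42,0,0],[-50,0,0],[-58,0,0],[-66,0,0],[-74,0,0],[-83,0,0],[-92,0,0],[-101,0,0],[-110,0,0],[-119,0,0],[-128,0,0],[-137,0,0],[-146,0,0],[-154,0,0],[-160,0,0]],"rotation":[[0,0,0],[0,0,0],[0,0,0],[0,0,0],[0,0,0],[0,0,0],[0,0,0],[0,0,0],[0,0,0],[0,0,0],[0,0,0],[0,0,0],[0,0,0],[0,0,0],[0,0,0],[0,0,0],[0,0,0],[0,0,0],[0,0,0],[0,0,0]]}'
python3 -c "
from h import *
tcp();p=arm.get_image('top');nuts(p);p=arm.get_image('side');cv2.imwrite('pics/s1.png',p['img'][150:380,180:480,::-1])"
```

```text
time_s: 8.57
tool_pos: [0.6059, -0.0822, 0.0655]
tcp_rot: [-3.142, 0.0, 1.672]
wrist_force: [-0.7, 0.9, 0.5]
grip_width: 0.016
grasp_force: 0.6
t 8.5667 plate xy [611.5  -0.7] z 65.5 yaw [-180.     0.    95.8] w 0.015977532136489503 F [-0.7  0.9  0.5]
low 160 [369. 199.] plate xy [517.2   9.2] [33. 33.] z 0.083
low 189 [380. 239.] plate xy [443.1 -20.5] [36. 40.] z 0.083
tall 93 [321. 192.] plate xy [517.9 102.3] [19. 19.] z 0.097
tall 94 [407. 198.] plate xy [525.6 -60.6] [19. 19.] z 0.097
```

View pics/s1.png

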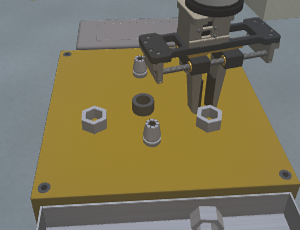

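The side view shows nut 2 cradled ahead of the fingers at crop position (208,118). Nut 1 stands in the tray at (207,215), and the collets and ring haven't moved. I'll carry on with the push.

```bash
python3 -m crank '{"claw":[0.65,0.65,0.65,0.65,0.65,0.65,0.65,0.65,0.65,0.65,0.65,0.65,0.65,0.65,0.65,0.65,0.65,0.65,0.65,0.65],"offset":[[-5,0,0],[-11,0,0],[-18,0,0],[-26,0,0],[-34,0,0],[-42,0,0],[-50,0,0],[-58,0,0],[-66,0,0],[-74,0,0],[-83,0,0],[-92,0,0],[-101,0,0],[-110,0,0],[-119,0,0],[-128,0,0],[-137,0,0],[-146,0,0],[-154,0,0],[-160,0,0]],"rotation":[[0,0,0],[0,0,0],[0,0,0],[0,0,0],[0,0,0],[0,0,0],[0,0,0],[0,0,0],[0,0,0],[0,0,0],[0,0,0],[0,0,0],[0,0,0],[0,0,0],[0,0,0],[0,0,0],[0,0,0],[0,0,0],[0,0,0],[0,0,0]]}'
python3 -c "
from h import *
tcp();p=arm.get_image('top');nuts(p);p=arm.get_image('side');cv2.imwrite('pics/s2.png',p['img'][150:400,180:480,::-1])"
```

```text
time_s: 10.33
tool_pos: [0.6221, -0.2418, 0.0655]
tcp_rot: [-3.141, 0.001, 1.672]
wrist_force: [0.1, -0.6, 1.1]
grip_width: 0.016
grasp_force: 0.0
t 10.3333 plate xy [ 648.8 -156.7] z 65.5 yaw [-180.     0.    95.8] w 0.016048786207971864 F [ 0.1 -0.6  1.1]
low 170 [369. 199.] plate xy [517.9   8.6] [33. 33.] z 0.082
low 192 [380. 239.] plate xy [443.2 -20.3] [36. 40.] z 0.083
tall 94 [321. 192.] plate xy [517.9 102.3] [19. 19.] z 0.097
tall 100 [407. 198.] plate xy [524.9 -60.8] [20. 19.] z 0.097
tray 216 [456. 179.] plate xy [ 586.5 -165.7] [19. 42.] z 0.043
```

View pics/s2.png

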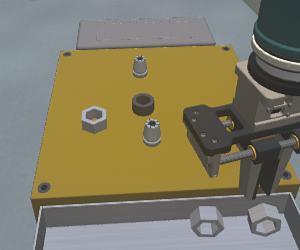

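Both nuts are in the tray at crop positions (207,220) and (265,220), and the fingers are clear. Now nut 3.

```bash
python3 -m crank '{"claw":[0.65,0.65,0.65,0.65,0.65,0.65,0.65,0.65,0.65,0.65,0.65,0.65,0.65,0.65,0.65,0.65,0.65,0.65,0.65,0.65],"offset":[[0,0,-35],[0,0,-70],[33,-22,-80],[66,-45,-80],[99,-67,-80],[132,-90,-80],[165,-112,-80],[198,-134,-80],[220,-149,-80],[231,-156,-80],[231,-156,-80],[231,-156,-80],[231,-156,-65],[231,-156,-45],[231,-156,-25],[231,-156,-10],[231,-156,-3],[231,-156,0],[231,-156,0],[231,-156,0]],"rotation":[[0,0,0],[0,0,0],[0,0,3],[0,0,6],[0,0,9],[0,0,12],[0,0,13.5],[0,0,13.5],[0,0,13.5],[0,0,13.5],[0,0,13.5],[0,0,13.5],[0,0,13.5],[0,0,13.5],[0,0,13.5],[0,0,13.5],[0,0,13.5],[0,0,13.5],[0,0,13.5],[0,0,13.5]]}'
python3 -c "
from h import *
tcp();p=arm.get_image('top');nuts(p)"
```

```text
time_s: 12.1
tool_pos: [0.4443, -0.0266, 0.0659]
tcp_rot: [3.141, -0.0, 1.437]
wrist_force: [-0.0, -0.1, 0.8]
grip_width: 0.0162
grasp_force: 0.0
t 12.1 plate xy [443.9  32.9] z 65.9 yaw [179.9  -0.   82.3] w 0.016244195745872908 F [-0.  -0.1  0.8]
tall 91 [321. 192.] plate xy [517.9 102.3] [18. 19.] z 0.098
tall 89 [407. 198.] plate xy [525.8 -61. ] [19. 17.] z 0.097
tray 213 [461. 149.] plate xy [ 650.7 -170.6] [20. 42.] z 0.044
tray 214 [456. 179.] plate xy [ 586.7 -165.8] [20. 42.] z 0.043
```

Push from y' = 33 to -158, about 191 mm.

```bash
python3 -m crank '{"claw":[0.65,0.65,0.65,0.65,0.65,0.65,0.65,0.65,0.65,0.65,0.65,0.65],"offset":[[-5,0,0],[-11,0,0],[-18,0,0],[-26,0,0],[-34,0,0],[-42,0,0],[-50,0,0],[-58,0,0],[-66,0,0],[-73,0,0],[-78,0,0],[-80,0,0]],"rotation":[[0,0,0],[0,0,0],[0,0,0],[0,0,0],[0,0,0],[0,0,0],[0,0,0],[0,0,0],[0,0,0],[0,0,0],[0,0,0],[0,0,0]]}' >/dev/null
python3 -m crank '{"claw":[0.65,0.65,0.65,0.65,0.65,0.65,0.65,0.65,0.65,0.65,0.65,0.65,0.65,0.65,0.65,0.65],"offset":[[-5,0,0],[-11,0,0],[-18,0,0],[-26,0,0],[-34,0,0],[-42,0,0],[-50,0,0],[-58,0,0],[-66,0,0],[-74,0,0],[-82,0,0],[-90,0,0],[-98,0,0],[-106,0,0],[-111,0,0],[-111,0,0]],"rotation":[[0,0,0],[0,0,0],[0,0,0],[0,0,0],[0,0,0],[0,0,0],[0,0,0],[0,0,0],[0,0,0],[0,0,0],[0,0,0],[0,0,0],[0,0,0],[0,0,0],[0,0,0],[0,0,0]]}'
python3 -m crank '{"claw":[0.65,0.65,0.65,0.65,0.65,0.65,0.65,0.65,0.65,0.65,0.65,0.65],"offset":[[0,0,-35],[0,0,-70],[0,0,-105],[0,0,-135],[40,0,-150],[80,0,-150],[120,0,-150],[160,0,-150],[200,0,-150],[220,0,-150],[220,0,-150],[220,0,-150]],"rotation":[[0,0,0],[0,0,0],[0,0,0],[0,0,0],[0,0,0],[0,0,0],[0,0,0],[0,0,0],[0,0,0],[0,0,0],[0,0,0],[0,0,0]]}' >/dev/null
python3 -c "
from h import *
tcp();p=arm.get_image('top');nuts(p);p=arm.get_image('side');cv2.imwrite('pics/s3.png',p['img'][130:400,150:480,::-1])"
```

```text
time_s: 14.48
tool_pos: [0.4176, -0.2171, 0.0654]
tcp_rot: [-3.141, 0.001, 1.435]
wrist_force: [0.3, 0.6, 0.4]
grip_width: 0.0158
grasp_force: 0.0
t 15.4833 plate xy [442.7  63.1] z 215.5 yaw [-180.     0.    82.6] w 0.016217635066746994 F [-0.5 -1.1 -0.1]
tall 50 [409. 198.] plate xy [527.1 -64.6] [20. 10.] z 0.098
tray 215 [461. 149.] plate xy [ 650.8 -170.4] [19. 42.] z 0.042
tray 217 [456. 179.] plate xy [ 586.2 -166. ] [20. 42.] z 0.042
tray 236 [451. 246.] plate xy [ 449.1 -166.9] [41. 20.] z 0.043
```

View pics/s3.png

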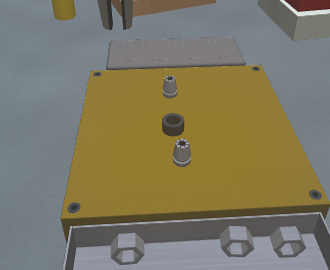

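All three nuts are in the tray, at crop positions (127,248), (237,241) and (288,243). The collets and ring still stand on the plate, and the robot is clear.

```bash
python3 -c "
from cell import arm
print(arm.finish_job())"
```

```text
the job is handed in; nothing more can be done
None
```

All three nuts were swept over the plate's edge into the tray, the collets and ring are still standing on the plate, and the job was handed in at about 15.5 s of the 61 s allowed.

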